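# Plug the spray riser into the misting manifold

### The arm

A 6-joint arm with a two-finger parallel gripper is mounted at the origin on the work surface. World frame = base frame: x ahead of the robot, y to its left, z up, the work surface at z = 0. Lengths are in m, angles in rad, forces in N, time in s.
With the tool pointing down it reaches from about 0.425 to 0.925 m from the base axis. Payload 12.5 kg.
Tool frame: the origin (TCP) lies midway between the tips of the shut fingers; the grasp point (between the pads) lies arm.pinch_z behind it (arm.pinch_z is the distance from the TCP to the grasp point, in m); z points along the fingers, y is the line along which they close (so a half turn about z gives the same grasp; the last joint's range is limited). The gripper opens to 85 mm and grips with 20 to 120 N. Pads are 22 mm wide; open, the fingers measure 114 mm over their backs; the gripper's body (76 mm by 85 mm) begins 54 mm behind the grasp point. The pads swing forward as they close: fully open they stand 13 mm farther back than shut.
Start: joints at [-1.308, 0.491, 1.559, -0, 1.092, -0.106], TCP at [0.225, -0.583, 0.198] pointing down, gripper open.
Joint ranges: [-3.1, 3.1], [-0.84, 2.19], [0.05, 2.79], [-1.13, 4.28], [0.06, 2.93], [-2.69, 2.69]. Speed limits (rad/s): [2.22, 2.22, 2.79, 3.14, 3.14, 3.14].

### API

Orientations are given as a unit quaternion [w, x, y, z].
In Python, from bench import sensors, read_camera, finish_job, arm gives the robot as it stands.
- The arm moves only by the shell command python3 -m inch 'ROWS' [OPENING] [FORCE]. ROWS is text: rows parted by semicolons, each of 6 numbers parted by spaces: the shift along the tool's x, y, z in mm, then the turn, a rotation vector about the tool's x, y, z in degrees. In form: x y z rx ry rz; .... A call has 1 to 10 rows; each row shifts and turns the commanded pose from where the row before left it, along the tool's axes as they then stand; what a row does not reach is not made up. A row lasts 1/8 s, in which the tool goes at most 62.5 mm and 10.7 degrees, less where a joint would pass 70% of its speed; a pose out of reach is approached as far as the arm can. A call is refused whole if a number of a shift passes 62.5 or a number of a turn 10.7, either way. A call with a gripper value outside its range is refused whole. OPENING is the opening, from 0 (shut) to 1 (fully open), set as the call begins (- or left out, the last holds). The fingers move at their own pace and stop on an object; FORCE is the grip in N (left out, the last holds). Time passes only in rows, so rows that do not move let the fingers close. It gives the time, the measured TCP pose, the force, the opening and the grip force at its end, in the units of the state.
- sensors.get_obs(): the state, without advancing time (a new reading comes with each control period).
- read_camera(name): name is "scene" or "top"; returns a dict with "img" (400x640x3 uint8, red, green, blue), "depth" (400x640 float32, m along the optical axis (not along the pixel's ray), 0 where there is no reading), "fx", "fy", "cx", "cy" (pixels), "k1" (the pictures are not rectified: a ray, as slopes to the right and down, at radius r is drawn at 1 + k1 r^2 times it, then the intrinsics apply), "origin" and "rotation" of the camera in the world. Camera axes: x right, y down, z forward; pixel columns grow to the right and rows downward; lengths in m; the calibration is good to about 2 mm. A picture is of the moment at which its call begins.
- finish_job(): hands the job in; it is judged then, once.
The state is a dict: "time_s": time; "joints": joint angles; "joint_vel": joint speeds; "effort": joint torques, N m; "tool_pos": TCP position; "orientation": TCP orientation; "force": force on the tool from outside, world axes, zero at the start; "wrist_torque": the same for the moment, N m; "finger_gap": opening from 0.0 (shut) to 1.0 (fully open); "grip_force": force on a finger pad.
Only numpy, scipy, OpenCV 4.12 (cv2) and the standard library are available. Lean on these libraries where they do the work, as an engineer would, in place of code of your own. Each camera call takes 0.05 s, during which the arm holds its last target. There are 200 camera calls.

### The job

Take the riser with the round spray cap out of the wooden stand and plug it upright into the empty white push-fit collet on the misting manifold, pushing it down past the stiff seal until it bottoms, as deep as the riser already fitted beside it. Then let go of it, and leave the other two tubes in the stand.

Things in the scene. Friction and masses are not known exactly. Their poses are not given: they have to be found in the camera images.
- riser: Upright grey tube, 22 mm wide, 60 g, with a round cap 32 mm wide on top. From the foot up: tube to 86 mm (foot edge chamfered), straight side of the cap 86-104 mm, low dome and brass nozzle to 112 mm. Origin: centre of the foot's underside, 8 mm above the table; z up, y along the stand's row of holes. Stands loosely in a hole 26 mm wide, 40 mm deep of a fixed wooden stand 60 x 230 x 48 mm high.
- collet_mouth (a point): Centre of the empty white collet's rim, 75 mm above the table; z up, y along the manifold. Fixed; the 45 mm mouth funnels within 14 mm to a 26 mm bore. The foot meets a black seal 19 mm below the rim; about 8 N drives it 20 mm on to a hard stop (no spring-back), foot then 39 mm below the rim. A like collet with a fixed, fully home riser is 110 mm off along y. The block under both is 85 x 200 mm.
- plain_tube: Bystander, leave it: plain grey tube without a cap, 22 mm wide, 108 mm long, standing in another of the stand's three holes, which are 85 mm apart in a row. Origin: centre of its foot, z up.
- spout_tube: Bystander, leave it: grey tube 22 mm wide, 110 mm tall, its top bent into a level spout that reaches 34 mm from the tube's axis, at right angles to the row, standing in another hole of the stand. Origin: centre of its foot, z up.
Things that resemble listed ones, but are neither listed nor needed, are in the scene too. Leave any red or turquoise look-alike of the riser alone.

How it is judged:
By the outcome, as a careful person would: the job done as asked, in the order asked, and still so for the second after the job is handed in, with the robot touching nothing.
It also fails if it takes over 43 s, if anything falls off the work surface, if the arm or the gripper's body presses on something with over 40 N, if the wrist force passes 120 N, or if a joint passes its speed limit or range.

## Working session

There is one attempt and no reset: what is moved stays moved. The work goes in short steps, Python scripts to look and compute and a shell command to move; the robot and the scene stay as the last step left them, time stands still between calls to the robot, and variables do not carry over. Pictures are saved under pics/ and viewed, at most 10 in all, crops included, and the job is handed in when it is done.

```bash
mkdir -p pics; cat > h.py <<'E'
import numpy as np, cv2
from bench import sensors, read_camera, arm
def grab(n,tag):
    c=read_camera(n); cv2.imwrite(f'pics/{tag}.png',c['img'][:,:,::-1]); np.save(f'pics/{tag}_{n}.npy',c,allow_pickle=True); return c
def rays(c,uv):
    uv=np.atleast_2d(np.array(uv,float)); d=(uv-[c['cx'],c['cy']])/[c['fx'],c['fy']]
    s=d.copy()
    for _ in range(20): s=d/(1+c['k1']*(s**2).sum(1,keepdims=True))
    return np.c_[s,np.ones(len(s))]
def pts(c,uv):  # depth points
    uv=np.atleast_2d(uv).astype(int); z=c['depth'][uv[:,1],uv[:,0]]
    return np.array(c['origin'])+(rays(c,uv)*z[:,None])@np.array(c['rotation']).T
def plane(c,uv,h):
    r=rays(c,uv)@np.array(c['rotation']).T; o=np.array(c['origin']); return o+r*((h-o[2])/r[:,2])[:,None]
E
python3 - <<'E'
from h import *
for n in('scene','top'):
    c=grab(n,n+'0'); print(n,c['origin'],c['rotation'],c['fx'],c['k1'])
o=sensors.get_obs(); print(o['tool_pos'],o['orientation'],o['finger_gap'],arm.pinch_z)
E
```

```text
scene [1.08039377 0.05065982 0.80202749] [-0.21834213  0.67275586  0.6686762  -0.22934343] 397.3024668071417 -0.003203978808195296
top [0.46731025 0.03187331 1.17011168] [ 0.02189044 -0.70040886  0.71325027 -0.01490936] 452.4894116379484 -0.10193195657090151
[ 0.22526037 -0.58274509  0.19756109] [-5.17704324e-04  9.83047511e-01  1.83350267e-01 -5.11865868e-05] 1.0000639198528403 0.0187
```

View pics/scene0.png

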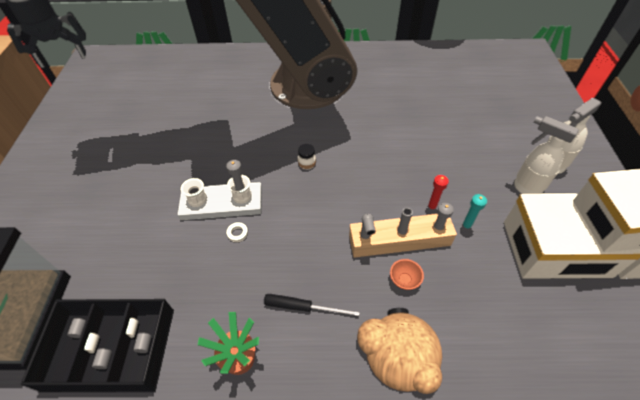

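View pics/top0.png

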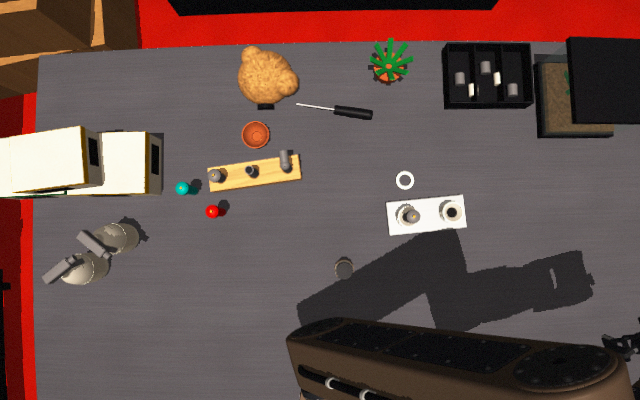

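The riser is at the left end of the stand: top-view px (215,176), scene px (446,211). The empty collet is at top px (452,211), scene px (193,190). The red look-alike (212,212) and the turquoise one (182,188) stand near the riser.

```bash
cat >> h.py <<'E'
from scipy.spatial.transform import Rotation
def fixrot(c):
    q=np.array(c['rotation']).ravel()
    if q.size==4: c['rotation']=Rotation.from_quat(q[[1,2,3,0]]).as_matrix()
    return c
E
python3 - <<'E'
from h import *
ld=lambda t,n: fixrot(np.load(f'pics/{t}_{n}.npy',allow_pickle=True).item())
t=ld('top0','top'); s=ld('scene0','scene')
for k,u in dict(riser=(216,176),plain=(252,171),spout=(286,157),red=(212,212),turq=(182,188),collet=(452,211),fit=(408,215)).items():
    print(k,pts(t,u).round(4))
print(plane(t,(452,211),.075),plane(t,(216,176),.115))
for k,u in dict(riser=(446,211),red=(441,182),turq=(478,201),collet=(193,188)).items(): print('s',k,pts(s,u).round(4))
# fits from depth clouds
for c,n in((t,'top'),(s,'scene')):
    vv,uu=np.mgrid[0:400,0:640]; P=pts(c,np.c_[uu.ravel(),vv.ravel()]); 
    ok=c['depth'].ravel()>0; I=c['img'].reshape(-1,3)
    hsv=cv2.cvtColor(c['img'],cv2.COLOR_RGB2HSV).reshape(-1,3)
    wood=ok&(abs(P[:,2]-.048)<.006)&(hsv[:,1]>90)&(P[:,1]>.05)&(P[:,1]<.4)&(P[:,0]>.5)&(P[:,0]<.75)
    if wood.sum()>20: print(n,'stand',cv2.minAreaRect((P[wood,:2]*1000).astype(np.float32)))
    rim=lambda x,y:ok&(np.hypot(P[:,0]-x,P[:,1]-y)<.035)
    r=rim(*pts(t,(452,211))[0,:2])&(abs(P[:,2]-.075)<.005)
    print(n,'rim',r.sum(),cv2.minEnclosingCircle((P[r,:2]*1000).astype(np.float32)))
    r=rim(*pts(t,(216,176))[0,:2])&(P[:,2]>.1)
    print(n,'cap',r.sum(),P[r].max(0),cv2.minEnclosingCircle((P[r,:2]*1000).astype(np.float32)))
I=np.hstack([cv2.resize(t['img'][145:235,170:310],None,fx=4,fy=4,interpolation=2),cv2.resize(t['img'][175:265,385:445+40],None,fx=2.4,fy=4)[:, :240]])
cv2.imwrite('pics/crop.png',I[:,:,::-1])
E
```

```text
riser [[0.5796 0.3025 0.1153]]
plain [[0.5898 0.217  0.1138]]
spout [[0.6209 0.136  0.116 ]]
red [[0.4948 0.3133 0.1124]]
turq [[0.5532 0.3862 0.1106]]
collet [[ 0.4879 -0.2668  0.0562]]
fit [[ 0.4792 -0.1423  0.1424]]
[[ 0.48755519 -0.26172928  0.075     ]] [[0.57959003 0.3026224  0.115     ]]
s riser [[0.5935 0.3046 0.1157]]
s red [[0.5054 0.3125 0.1052]]
s turq [[0.5614 0.3821 0.1069]]
s collet [[ 0.4755 -0.2704  0.0565]]
top stand ((564.699462890625, 245.98797607421875), (111.01476287841797, 277.0578918457031), 7.08889627456665)
top rim 161 ((485.0502014160156, -264.2645263671875), 26.351953506469727)
top cap 157 [0.59670234 0.3250398  0.1218211 ] ((582.363037109375, 308.8938903808594), 16.2569580078125)
scene stand ((565.2223510742188, 246.8373260498047), (113.25440979003906, 286.177001953125), 7.805022716522217)
scene rim 151 ((486.5815124511719, -267.96051025390625), 27.51527976989746)
scene cap 188 [0.59885864 0.32254569 0.12031312] ((583.7361450195312, 306.5960693359375), 15.961507797241211)
```

View pics/crop.png

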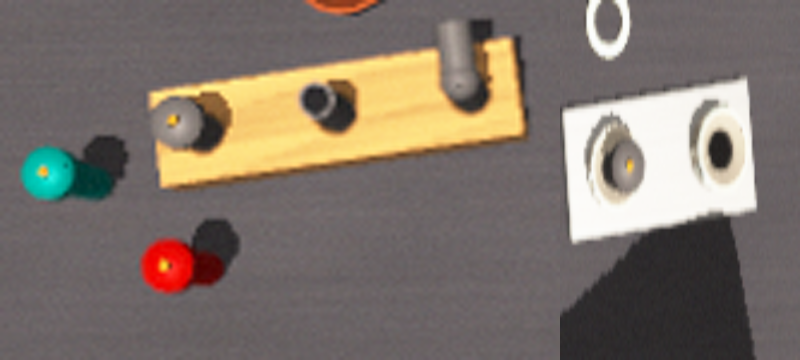

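The crop confirms three tubes in the stand, with the riser at the left end. It sits at about (0.583, 0.307), and the collet rim is at about (0.486, -0.266). I'll hover above the riser with the gripper partly open.

```bash
python3 -m inch '45.8 -33.9 0 0 0 0;45.8 -33.9 0 0 0 0;45.8 -33.9 0 0 0 0;45.8 -33.9 0 0 0 0;45.8 -33.9 0 0 0 0;45.8 -33.9 0 0 0 0;45.8 -33.9 0 0 0 0;45.8 -33.9 0 0 0 0;45.8 -33.9 0 0 0 0' 0.75 60
python3 -m inch '27 -44 0 0 0 0;27 -44 0 0 0 0;27 -44 0 0 0 0;27 -44 0 0 0 0;27 -44 0 0 0 0;27 -44 0 0 0 0;27 -44 0 0 0 0;27 -44 0 0 0 0;27 -44 0 0 0 0;0 0 0 0 0 0'
python3 - <<'E'
from h import *
c=fixrot(grab('scene','hov')); cv2.imwrite('pics/hovc.png',cv2.resize(c['img'][100:270,330:540],None,fx=3.5,fy=3.5)[:,:,::-1])
o=sensors.get_obs(); print(o['tool_pos'],o['orientation'],o['joints'])
t=fixrot(grab('top','hovt'))
# collet, now unshadowed: rim and dark bore
for c,n in((t,'top'),(c,'scene')):
    vv,uu=np.mgrid[0:400,0:640]; P=pts(c,np.c_[uu.ravel(),vv.ravel()]); ok=c['depth'].ravel()>0
    r=ok&(np.hypot(P[:,0]-.486,P[:,1]+.266)<.032)&(abs(P[:,2]-.075)<.004)
    print(n,'rim',r.sum(),cv2.minEnclosingCircle((P[r,:2]*1000).astype(np.float32)),P[r].mean(0))
    r=ok&(np.hypot(P[:,0]-.486,P[:,1]+.156)<.04)&(P[:,2]>.13)
    print('fitted',r.sum(),cv2.minEnclosingCircle((P[r,:2]*1000).astype(np.float32)),P[r].max(0))
cv2.imwrite('pics/col.png',cv2.resize(t['img'][180:250,370:490],None,fx=5,fy=5)[:,:,::-1])
E
```

```text
time_s: 1.23
tool_pos: [0.5006, -0.1481, 0.198]
orientation: [0.0, 0.983, 0.183, -0.0]
force: [0.2, 0.6, 0.0]
finger_gap: 0.754
grip_force: 0.0
time_s: 2.48
tool_pos: [0.5834, 0.3102, 0.197]
orientation: [-0.0, 0.983, 0.185, -0.0]
force: [0.0, -0.5, 0.1]
finger_gap: 0.754
grip_force: 0.0
[0.58321695 0.3083913  0.19713081] [ 2.01796789e-04  9.82835690e-01  1.84481895e-01 -6.29492919e-04] [ 3.86410345e-01  5.42739313e-01  1.46689376e+00 -1.59293963e-04
  1.13327378e+00  1.58618481e+00]
top rim 138 ((484.9912109375, -263.4531555175781), 25.819782257080078) [ 0.48641335 -0.26575062  0.0739642 ]
fitted 161 ((475.561279296875, -153.94125366210938), 16.465688705444336) [ 0.49050779 -0.13753821  0.15013499]
scene rim 144 ((486.0505676269531, -266.8636169433594), 26.963054656982422) [ 0.48367806 -0.26840979  0.07409459]
fitted 155 ((477.9182434082031, -157.35055541992188), 17.03438949584961) [ 0.49461567 -0.1409292   0.15002653]
```

View pics/hovc.png

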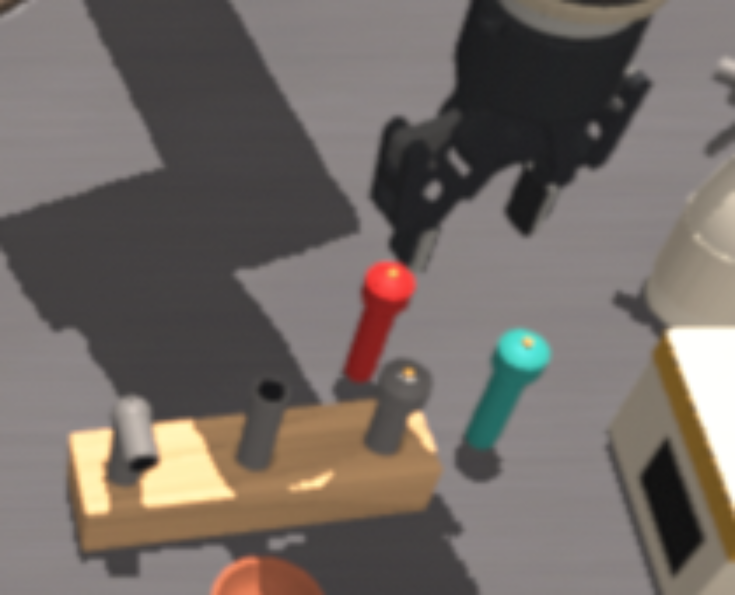

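View pics/col.png

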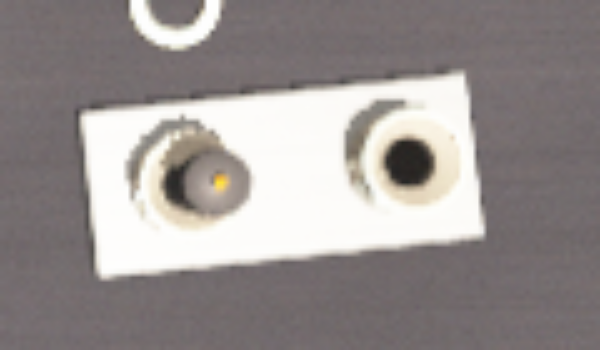

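The first view shows the riser upright, with the open fingers above and clear of the red and turquoise ones. The second shows the empty collet's bore at crop px (410,162), with its centre at about (0.486, -0.265). The TCP is within 1 mm of the riser, so I'll go down and grip.

```bash
python3 -m inch '0 0 30 0 0 0;0 0 30 0 0 0;0 0 30 0 0 0;0 0 27 0 0 0;0 0 0 0 0 0'
python3 -m inch '0 0 0 0 0 0;0 0 0 0 0 0;0 0 0 0 0 0;0 0 0 0 0 0;0 0 0 0 0 0;0 0 0 0 0 0' 0 60
python3 -m inch '0 0 -10 0 0 0;0 0 -20 0 0 0;0 0 -30 0 0 0;0 0 -30 0 0 0;0 0 -30 0 0 0;0 0 -30 0 0 0;0 0 0 0 0 0'
python3 - <<'E'
from h import *
c=grab('scene','lift'); cv2.imwrite('pics/liftc.png',cv2.resize(c['img'][60:250,330:540],None,fx=3,fy=3)[:,:,::-1])
print(sensors.get_obs()['tool_pos'])
E
```

```text
time_s: 3.2
tool_pos: [0.5829, 0.3055, 0.0795]
orientation: [0.0, 0.983, 0.183, -0.002]
force: [-0.3, -1.1, 0.4]
finger_gap: 0.751
grip_force: 0.0
time_s: 3.95
tool_pos: [0.5837, 0.3072, 0.0811]
orientation: [0.0, 0.983, 0.183, -0.0]
force: [-0.5, -0.4, -1.2]
finger_gap: 0.003
grip_force: 0.0
time_s: 4.82
tool_pos: [0.5845, 0.3075, 0.2342]
orientation: [-0.0, 0.983, 0.183, 0.002]
force: [0.3, -0.0, -0.3]
finger_gap: -0.003
grip_force: 0.0
[0.58388318 0.30727843 0.23234072]
```

View pics/liftc.png

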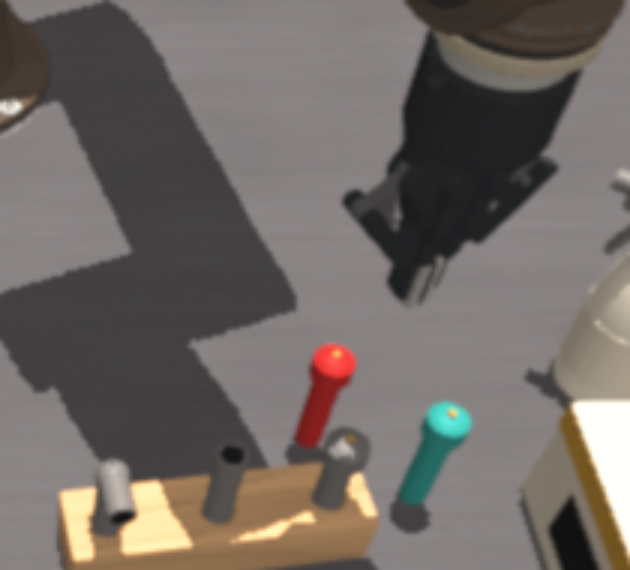

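The fingers shut empty and the riser is still in the stand at crop px (345,450). I'll compare the fingertips' position in the images with the reported TCP.

```bash
python3 - <<'E'
from h import *
o=sensors.get_obs(); print(o['tool_pos'],o['joints'])
s=fixrot(grab('scene','a')); t=fixrot(grab('top','at'))
def proj(c,X):
    p=(np.array(X)-c['origin'])@c['rotation']; q=p[:2]/p[2]; q=q*(1+c['k1']*(q@q)); return q*[c['fx'],c['fy']]+[c['cx'],c['cy']]
for n,c in(('scene',s),('top',t)):
    print(n,'tcp px',proj(c,o['tool_pos']).round(1),'rot det',np.linalg.det(c['rotation']).round(3))
    vv,uu=np.mgrid[0:400,0:640]; P=pts(c,np.c_[uu.ravel(),vv.ravel()]); ok=c['depth'].ravel()>0
    r=ok&(np.hypot(P[:,0]-.583,P[:,1]-.307)<.05)&(P[:,2]>.1)&(P[:,2]<.125)
    print('cap',r.sum(),P[r].mean(0),cv2.minEnclosingCircle((P[r,:2]*1000).astype(np.float32)))
    r=ok&(np.hypot(P[:,0]-.583,P[:,1]-.307)<.15)&(P[:,2]>.2)&(P[:,2]<.27); print('fingers',r.sum(),P[r].mean(0),P[r].min(0),P[r].max(0))
    b=r&(P[:,2]<.245); print('tips',b.sum(),P[b].mean(0) if b.any() else '')
    print('red',[P[ok&(c['img'].reshape(-1,3)[:,0]>180)&(c['img'].reshape(-1,3)[:,1]<60)&(P[:,2]>.09)&(P[:,2]<.14)&(P[:,0]>.4)&(P[:,0]<.6)].mean(0)])
a,b=s['img'][60:250,350:540],t['img'][130:230,160:310]
cv2.imwrite('pics/ab.png',np.hstack([cv2.resize(a,(400,400)),cv2.resize(b,(400,400))])[:,:,::-1])
E
```

```text
[0.58388318 0.30727843 0.23234072] [ 3.84434225e-01  5.12234773e-01  1.42485909e+00 -9.68309662e-05
  1.20240985e+00  1.58640403e+00]
scene tcp px [461. 171.] rot det 1.0
cap 185 [0.58724765 0.30469557 0.11261258] ((583.9942016601562, 306.8829040527344), 16.046409606933594)
fingers 7 [0.59134927 0.30548236 0.26769888] [0.58830893 0.30125056 0.26485633] [0.59353704 0.31586888 0.26955889]
tips 0 
red [array([0.50722719, 0.30796792, 0.10461904])]
top tcp px [199.7 168.4] rot det 1.0
cap 156 [0.58123845 0.30751804 0.11418853] ((581.6569213867188, 309.2360534667969), 16.479867935180664)<stdin>:11: RuntimeWarning: Mean of empty slice.
  ret = um.true_divide(
Traceback (most recent call last):
ValueError: zero-size array to reduction operation minimum which has no identity
```

```bash
python3 - <<'E'
from h import *
s=fixrot(np.load('pics/a_scene.npy',allow_pickle=True).item()); t=fixrot(np.load('pics/at_top.npy',allow_pickle=True).item())
vv,uu=np.mgrid[0:400,0:640]; uv=np.c_[uu.ravel(),vv.ravel()]; P=pts(s,uv); ok=s['depth'].ravel()>0
r=ok&(np.hypot(P[:,0]-.583,P[:,1]-.307)<.12)&(P[:,2]>.15)
for a in np.arange(.22,.36,.01):
    b=r&(P[:,2]>=a)&(P[:,2]<a+.01)
    if b.any(): print(a.round(2),b.sum(),P[b].mean(0).round(4),uv[b].mean(0).round(0),np.ptp(P[b][:,:2],axis=0).round(3))
a,b=s['img'][60:250,350:540],t['img'][130:230,160:310]
cv2.imwrite('pics/ab.png',np.hstack([cv2.resize(a,(400,400)),cv2.resize(b,(400,400))])[:,:,::-1])
E
```

```text
0.26 7 [0.5913 0.3055 0.2677] [466. 161.] [0.005 0.015]
0.27 59 [0.5907 0.3031 0.2754] [466. 158.] [0.016 0.03 ]
0.28 70 [0.5906 0.3021 0.2852] [467. 154.] [0.014 0.03 ]
0.29 54 [0.592  0.304  0.2947] [470. 151.] [0.013 0.029]
0.3 44 [0.5932 0.3074 0.3052] [473. 147.] [0.014 0.028]
0.31 162 [0.5914 0.306  0.3161] [474. 142.] [0.03  0.065]
0.32 127 [0.5914 0.3058 0.3249] [476. 138.] [0.035 0.078]
0.33 200 [0.5918 0.3118 0.3347] [481. 134.] [0.05  0.097]
0.34 200 [0.5933 0.3122 0.3452] [483. 130.] [0.043 0.108]
0.35 343 [0.5956 0.2943 0.3554] [474. 126.] [0.051 0.122]
```

View pics/ab.png

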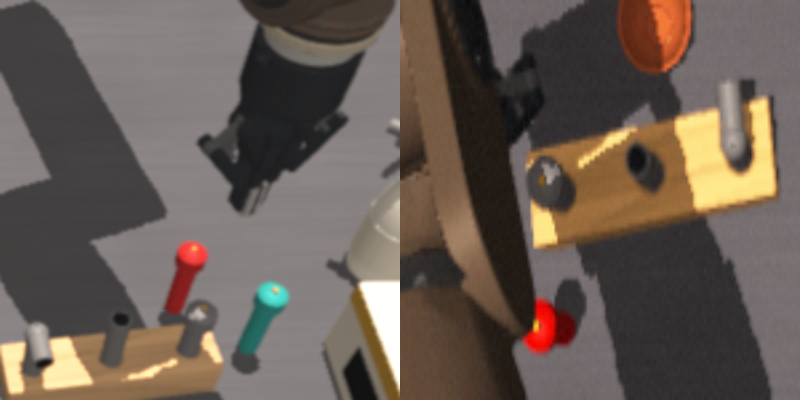

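The measured fingertips are at z≈0.267, while the TCP reads 0.232, so the tips really sit about 35 mm higher than reported. Laterally they agree. I'll go 34 mm lower than last time and grip again.

```bash
python3 -m inch '0 0 0 0 0 0;0 0 30 0 0 0;0 0 40 0 0 0;0 0 40 0 0 0;0 0 30 0 0 0;0 0 15 0 0 0;0 0 15 0 0 0;0 0 14 0 0 0;0 0 0 0 0 0' 0.75 60
python3 -m inch '0 0 0 0 0 0;0 0 0 0 0 0;0 0 0 0 0 0;0 0 0 0 0 0;0 0 0 0 0 0' 0 60
```

```text
time_s: 6.1
tool_pos: [0.5834, 0.307, 0.0463]
orientation: [0.0, 0.983, 0.183, -0.001]
force: [0.4, 0.4, 0.3]
finger_gap: 0.75
grip_force: 0.0
time_s: 6.72
tool_pos: [0.5842, 0.3075, 0.048]
orientation: [-0.0, 0.983, 0.183, 0.001]
force: [-0.4, 1.3, 6.1]
finger_gap: 0.354
grip_force: 59.0
```

Gripped, with 59 N on the pads. I'll lift and check how the riser sits.

```bash
python3 -m inch '0 0 -10 0 0 0;0 0 -20 0 0 0;0 0 -30 0 0 0;0 0 -30 0 0 0;0 0 -30 0 0 0;0 0 -30 0 0 0;0 0 -10 0 0 0;0 0 0 0 0 0' - 80
python3 - <<'E'
from h import *
s=fixrot(grab('scene','l2')); o=sensors.get_obs(); print(o['tool_pos'],o['force'],o['finger_gap'],o['joints'][5])
cv2.imwrite('pics/l2c.png',cv2.resize(s['img'][90:250,380:540],None,fx=3,fy=3)[:,:,::-1])
vv,uu=np.mgrid[0:400,0:640]; uv=np.c_[uu.ravel(),vv.ravel()]; P=pts(s,uv); ok=s['depth'].ravel()>0
r=ok&(np.hypot(P[:,0]-.583,P[:,1]-.307)<.06)&(P[:,2]>.13)
for a in np.arange(.13,.28,.01):
    b=r&(P[:,2]>=a)&(P[:,2]<a+.01)
    if b.any(): print(a.round(2),b.sum(),np.median(P[b],0).round(4),P[b].min(0).round(4),P[b].max(0).round(4))
E
```

```text
time_s: 7.72
tool_pos: [0.5837, 0.3071, 0.2071]
orientation: [0.0, 0.983, 0.183, 0.0]
force: [0.1, -0.7, -0.3]
finger_gap: 0.353
grip_force: 78.9
[0.58336669 0.30697798 0.2062173 ] [-0.19240398 -0.95812835 -1.48728049] 0.3512539101870942 1.5864212849613049
0.17 28 [0.5912 0.3024 0.1755] [0.5815 0.296  0.1707] [0.5937 0.3143 0.1798]
0.18 41 [0.5904 0.3013 0.185 ] [0.58   0.2952 0.1805] [0.5952 0.3154 0.1898]
0.19 40 [0.5914 0.3018 0.1957] [0.5789 0.2956 0.1906] [0.594  0.3149 0.2   ]
0.2 40 [0.5918 0.3016 0.2057] [0.5767 0.2948 0.2007] [0.5943 0.3152 0.2097]
0.21 40 [0.5912 0.3013 0.2152] [0.5803 0.2949 0.2101] [0.5952 0.3147 0.22  ]
0.22 37 [0.5917 0.3013 0.2244] [0.582 0.295 0.22 ] [0.5946 0.3147 0.2298]
0.23 32 [0.5923 0.3054 0.2344] [0.5897 0.297  0.23  ] [0.5945 0.3138 0.24  ]
0.24 48 [0.5937 0.3011 0.2457] [0.5836 0.2792 0.2401] [0.6009 0.3292 0.2499]
0.25 96 [0.5965 0.2968 0.2556] [0.5786 0.2766 0.2501] [0.6009 0.334  0.2599]
0.26 103 [0.5969 0.2997 0.2651] [0.5788 0.2764 0.2605] [0.6016 0.3344 0.2699]
0.27 177 [0.5874 0.3111 0.2745] [0.5693 0.2802 0.2702] [0.601  0.3342 0.2798]
0.28 116 [0.5849 0.3214 0.2867] [0.5676 0.2595 0.2802] [0.6096 0.3516 0.2899]
```

View pics/l2c.png

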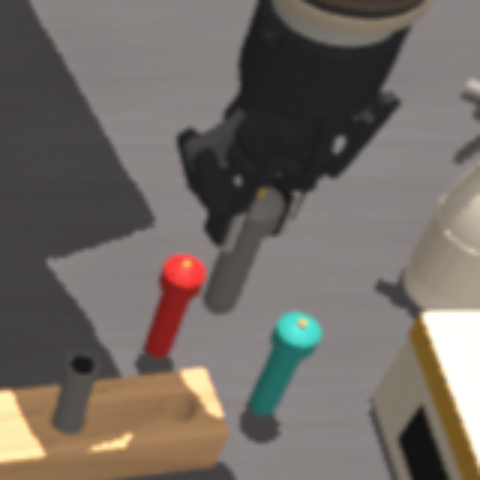

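The riser is held upright and coaxial, its foot at about z=0.168 (crop px (222,300)). The plain tube in view is still in the stand. I'll carry it over to the collet.

```bash
python3 -m inch '-19 39.7 -2 0 0 0;-19 39.7 -2 0 0 0;-19 39.7 -2 0 0 0;-19 39.7 -2 0 0 0;-19 39.7 -2 0 0 0;-19 39.7 -2 0 0 0;-19 39.7 -2 0 0 0'
python3 -m inch '-27.3 36.7 0 0 0 0;-27.3 36.7 0 0 0 0;-27.3 36.7 0 0 0 0;-27.3 36.7 0 0 0 0;-27.3 36.7 0 0 0 0;-27.3 36.7 0 0 0 0;0 0 0 0 0 0;0 0 0 0 0 0'
python3 - <<'E'
from h import *
s=fixrot(grab('scene','l3')); o=sensors.get_obs(); print(o['tool_pos'],o['joints'][5])
cv2.imwrite('pics/l3c.png',cv2.resize(s['img'][90:250,130:290],None,fx=3,fy=3)[:,:,::-1])
vv,uu=np.mgrid[0:400,0:640]; uv=np.c_[uu.ravel(),vv.ravel()]; P=pts(s,uv); ok=s['depth'].ravel()>0
x,y=o['tool_pos'][:2]
r=ok&(np.hypot(P[:,0]-x,P[:,1]-y)<.04)&(P[:,2]>.16)
for a in np.arange(.17,.25,.01):
    b=r&(P[:,2]>=a)&(P[:,2]<a+.01)
    if b.any(): print(a.round(2),b.sum(),np.median(P[b],0).round(4),P[b].min(0).round(4),P[b].max(0).round(4))
r=ok&(np.hypot(P[:,0]-.486,P[:,1]+.266)<.032)&(abs(P[:,2]-.075)<.004)
print('rim',cv2.minEnclosingCircle((P[r,:2]*1000).astype(np.float32)))
E
```

```text
time_s: 8.65
tool_pos: [0.5591, -0.0013, 0.2198]
orientation: [-0.0, 0.983, 0.183, -0.001]
force: [0.4, -0.6, 0.2]
finger_gap: 0.352
grip_force: 79.0
time_s: 9.65
tool_pos: [0.4861, -0.264, 0.2201]
orientation: [-0.001, 0.983, 0.183, -0.001]
force: [-0.2, -0.4, -0.8]
finger_gap: 0.353
grip_force: 79.0
[ 0.48637537 -0.26355045  0.22036084] 0.5854404812135683
0.17 1 [ 0.4892 -0.26    0.1799] [ 0.4892 -0.26    0.1799] [ 0.4892 -0.26    0.1799]
0.18 20 [ 0.4931 -0.2609  0.1874] [ 0.481  -0.2715  0.1823] [ 0.497  -0.2539  0.1898]
0.19 35 [ 0.4934 -0.2596  0.195 ] [ 0.4819 -0.2725  0.1904] [ 0.4963 -0.2532  0.1999]
0.2 38 [ 0.4942 -0.2596  0.2042] [ 0.4836 -0.2739  0.2005] [ 0.4972 -0.2528  0.2099]
0.21 41 [ 0.4943 -0.2597  0.2143] [ 0.4806 -0.2708  0.2103] [ 0.4976 -0.2525  0.2195]
0.22 41 [ 0.494  -0.2602  0.2243] [ 0.4831 -0.2736  0.2201] [ 0.4967 -0.2538  0.2299]
0.23 46 [ 0.4942 -0.2601  0.2356] [ 0.4818 -0.273   0.23  ] [ 0.4983 -0.2538  0.2399]
0.24 42 [ 0.4937 -0.2588  0.2453] [ 0.4831 -0.2732  0.2401] [ 0.4976 -0.2537  0.2498]
rim ((485.6138610839844, -265.8752746582031), 27.05643081665039)
```

View pics/l3c.png

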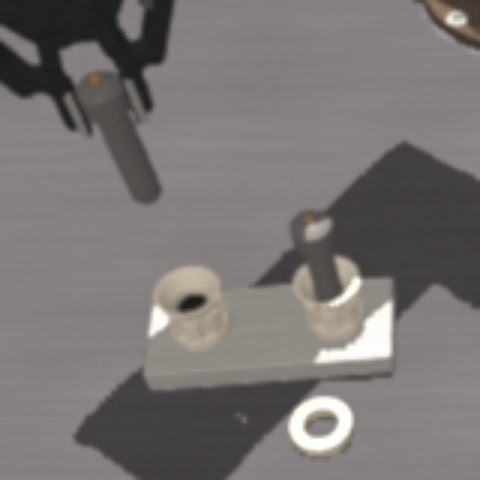

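Riser axis ≈ (0.486, -0.2635) and rim centre ≈ (0.486, -0.266). The picture shows the riser straight, above and behind the empty collet. I'll shift it 2 mm and lower it into the funnel.

```bash
python3 -m inch '-0.7 1.9 20 0 0 0;0 0 30 0 0 0;0 0 30 0 0 0;0 0 20 0 0 0;0 0 8 0 0 0;0 0 4 0 0 0;0 0 4 0 0 0;0 0 0 0 0 0'
python3 -m inch '0 0 3 0 0 0;0 0 3 0 0 0;0 0 0 0 0 0'
```

```text
time_s: 10.7
tool_pos: [0.4866, -0.2664, 0.1053]
orientation: [0.0, 0.983, 0.183, 0.0]
force: [-0.1, 0.1, -0.7]
finger_gap: 0.349
grip_force: 79.0
time_s: 11.08
tool_pos: [0.4864, -0.2664, 0.0989]
orientation: [-0.0, 0.983, 0.183, -0.0]
force: [0.9, -0.9, -0.5]
finger_gap: 0.348
grip_force: 79.0
```

No side contact so far. Next I'll push through the seal in small steps.

```bash
python3 -m inch '0 0 3 0 0 0;0 0 3 0 0 0;0 0 0 0 0 0'
python3 -m inch '0 0 3 0 0 0;0 0 3 0 0 0;0 0 3 0 0 0;0 0 0 0 0 0'
python3 -m inch '0 0 3 0 0 0;0 0 3 0 0 0;0 0 0 0 0 0'
```

```text
time_s: 11.45
tool_pos: [0.4866, -0.2665, 0.0933]
orientation: [0.0, 0.983, 0.183, 0.0]
force: [-0.0, -0.5, 2.7]
finger_gap: 0.35
grip_force: 79.5
time_s: 11.95
tool_pos: [0.4866, -0.2666, 0.0843]
orientation: [0.0, 0.983, 0.183, 0.0]
force: [-0.2, 0.8, 3.6]
finger_gap: 0.351
grip_force: 79.5
time_s: 12.32
tool_pos: [0.4866, -0.2666, 0.0782]
orientation: [0.0, 0.983, 0.183, 0.0]
force: [0.4, 0.6, 4.6]
finger_gap: 0.352
grip_force: 79.5
```

```bash
python3 -m inch '0 0 2 0 0 0;0 0 0 0 0 0'
python3 -m inch '0 0 2 0 0 0;0 0 0 0 0 0'
```

```text
time_s: 12.58
tool_pos: [0.4867, -0.2666, 0.0763]
orientation: [0.0, 0.983, 0.183, 0.0]
force: [-0.2, 0.4, 5.3]
finger_gap: 0.349
grip_force: 79.5
time_s: 12.82
tool_pos: [0.4873, -0.2668, 0.0757]
orientation: [0.001, 0.983, 0.183, 0.001]
force: [-1.3, 2.2, 21.0]
finger_gap: 0.35
grip_force: 81.0
```

```bash
python3 -m inch '0 0 1.5 0 0 0;0 0 0 0 0 0'
```

```text
time_s: 13.08
tool_pos: [0.4878, -0.2669, 0.0755]
orientation: [0.001, 0.983, 0.183, 0.002]
force: [-1.4, 5.4, 35.1]
finger_gap: 0.354
grip_force: 82.5
```

The force climbed sharply at z≈0.0757, which is the expected depth, so it has bottomed. I'll ease off, open, retract and check.

```bash
python3 -m inch '0 0 -2.5 0 0 0;0 0 0 0 0 0'
python3 -m inch '0 0 0 0 0 0;0 0 0 0 0 0;0 0 0 0 0 0;0 0 0 0 0 0' 0.85
python3 -m inch '0 0 -10 0 0 0;0 0 -20 0 0 0;0 0 -30 0 0 0;0 0 -40 0 0 0;0 0 -40 0 0 0;-40 0 0 0 0 0;-40 0 0 0 0 0;0 0 0 0 0 0'
python3 - <<'E'
from h import *
s=fixrot(grab('scene','f')); 
a=s['img'][90:250,130:290];b=s['img'][150:260,340:500]
cv2.imwrite('pics/fc.png',np.hstack([cv2.resize(a,(400,400)),cv2.resize(b,(400,275)) if 0 else cv2.resize(s['img'][120:280,340:500],(400,400))])[:,:,::-1])
vv,uu=np.mgrid[0:400,0:640]; P=pts(s,np.c_[uu.ravel(),vv.ravel()]); ok=s['depth'].ravel()>0
for x,y in((.486,-.266),(.477,-.156)):
    r=ok&(np.hypot(P[:,0]-x,P[:,1]-y)<.025)&(P[:,2]>.125)&(P[:,2]<.17)
    print(r.sum(),np.sort(P[r,2])[-8:].round(4),cv2.minEnclosingCircle((P[r,:2]*1000).astype(np.float32)))
E
```

```text
time_s: 13.32
tool_pos: [0.4869, -0.2666, 0.0759]
orientation: [0.0, 0.983, 0.183, 0.001]
force: [-1.2, 2.8, 13.9]
finger_gap: 0.352
grip_force: 80.3
time_s: 13.82
tool_pos: [0.4864, -0.2665, 0.0749]
orientation: [-0.0, 0.983, 0.183, -0.0]
force: [-0.7, 0.1, 0.0]
finger_gap: 0.848
grip_force: 0.0
time_s: 14.82
tool_pos: [0.4103, -0.2959, 0.2161]
orientation: [0.0, 0.983, 0.182, 0.0]
force: [0.1, 0.7, 0.5]
finger_gap: 0.853
grip_force: 0.0
188 [0.1467 0.1469 0.1472 0.148  0.1482 0.1482 0.1485 0.1493] ((487.2945861816406, -266.2144470214844), 16.413753509521484)
180 [0.1469 0.1475 0.1476 0.1476 0.1481 0.1481 0.1483 0.1483] ((478.1529846191406, -156.26425170898438), 16.453475952148438)
```

View pics/fc.png

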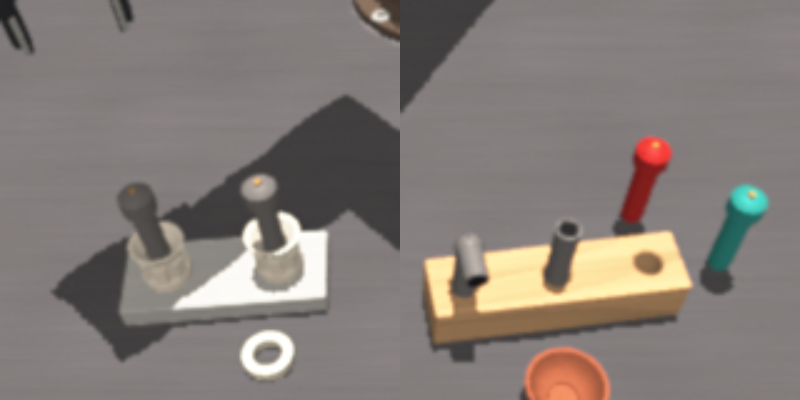

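The riser is seated upright (left collet, cap at px (137,198)), and its top is level with the fitted one at about 0.148 m. The other two tubes are still in the stand, and the look-alikes haven't moved.

```bash
python3 -c "from bench import finish_job; print(finish_job())"
```

```text
the job is handed in; nothing more can be done
None
```

The riser is plugged upright into the empty collet and pushed to the hard stop, its top level with its neighbour's (both about 0.148 m). The first grasp closed on nothing; the second held. The riser is released, the other two tubes are still in the stand, and the job is handed in.

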